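Lock the chasing turntable by its hidden plunger

ROBOT

A 6-joint arm with a two-finger parallel gripper is mounted at the origin on the work surface. World frame = base frame: x ahead of the robot, y to its left, z up, the work surface at z = 0. Lengths are in m, angles in rad, forces in N, time in s.
With the tool pointing down it reaches from about 0.425 to 0.95 m from the base axis. Payload 3.5 kg.
Tool frame: the origin (TCP) lies midway between the tips of the shut fingers; the grasp point (between the pads) lies ctrl.grasp_offset behind it (ctrl.grasp_offset is the distance from the TCP to the grasp point, in m); x points along the fingers, y is the direction in which the jaws open and shut, and the axes are right-handed (so a half turn about x gives the same grasp; the last joint's range is limited). The gripper opens to 85 mm and grips with 20 to 120 N. Pads are 22 mm wide; open, the fingers measure 114 mm over their backs; the gripper's body (76 mm by 85 mm) begins 54 mm behind the grasp point. The pads swing forward as they close: fully open they stand 13 mm farther back than shut.
Start: joints at [0.961, 0.286, 1.577, -0, 1.279, -0.15], TCP at [0.3, 0.605, 0.231] pointing down, gripper open.
Joint ranges: [-2.77, 2.77], [-0.9, 2.22], [0.21, 2.48], [-1.53, 4.67], [0.24, 2.81], [-2.84, 2.84]. Speed limits (rad/s): [2.79, 2.79, 3.14, 3.14, 3.14, 3.14].

INTERFACE

Orientations are given as a unit quaternion [x, y, z, w].
In Python, from plant import readout, read_camera, sign_off, ctrl gives the robot as it stands.
- The arm moves only by the tool drive_tool, never from a script. Its argument "steps" is a list of rows, each a list of 5 numbers: the shift along the tool's x, y, z in cm, then the turn about the tool's x in degrees, then the opening, from 0 (shut) to 1 (fully open). A call has 1 to 10 rows; each row shifts and turns the commanded pose from where the row before left it, along the tool's axes as they then stand; what a row does not reach is not made up. A row lasts 1/10 s, in which the tool goes at most 50 mm and 8.59 degrees, less where a joint would pass 70% of its speed; a pose out of reach is approached as far as the arm can. A call is refused whole if a number of a shift passes 5 or a number of a turn 8.59, either way. A call with a gripper value outside its range is refused whole. The fingers move at their own pace and stop on an object; "force" is the grip in N (left out, the last holds). Time passes only in rows, so rows that do not move let the fingers close. It gives the time, the measured TCP pose, the force and the opening at its end, in the units of the state.
- readout.get_state(): the state, without advancing time (a new reading comes with each control period).
- read_camera(name): name is "scene" or "top" or "wrist"; returns a dict with "frame" (480x640x3 uint8, red, green, blue), "vertical_fov" (degrees; the focal length in pixels is half the picture's height over the tangent of half this angle, whatever the lens; pixels are square), "cx", "cy" (the principal point, pixels), "k1" (the pictures are not rectified: a ray, as slopes to the right and down, at radius r is drawn at 1 + k1 r^2 times it, then the intrinsics apply), "eye" and "orientation" of the camera in the world. Camera axes: x right, y up, looking along -z (the intrinsics and any distortion apply to the point x, -y, -z); pixel columns grow to the right and rows downward; lengths in m; the calibration is good to about 2 mm. A picture is of the moment at which its call begins. There is no depth.
- sign_off(): hands the job in, once; it reports no verdict.
The state is a dict: "time": time; "qpos": joint angles; "dq": joint speeds; "joint_efforts": joint torques, N m; "eef_pos": TCP position; "tcp_rot": TCP orientation; "contact_force": force on the tool from outside, world axes, zero at the start; "wrist_torque": the same for the moment, N m; "opening": opening from 0.0 (shut) to 1.0 (fully open).
Only numpy, scipy, OpenCV 4.12 (cv2) and the standard library are available. Lean on these libraries where they do the work, as an engineer would, in place of code of your own. Each camera call takes 0.05 s, during which the arm holds its last target. There are 200 camera calls.

TASK

Lock the bench turntable where it stands, ready for hammering: feel along the near half of its rim with a fingertip until you find the notch, then press the lock plunger inside that notch fully home and take your hand away. Do not turn the table or shift the pitch pan on it, do not pick anything up, and leave the hammer, the jar and the steel block where they are.

Things in the scene. Friction and masses are not known exactly. Their poses are not given: they have to be found in the camera images.
- stand: Fixed base of the bench turntable. Origin: centre of its underside, on the vertical turning axis; z up, -x roughly towards the robot. It carries a round dark-steel plate, 220 mm across, that has stopped at an unknown angle, and under it a fixed bright index ring, 232 mm across, its top at 46 mm. A brake holds the plate against about 2 N m, some 20 N sideways at the rim; a harder push turns it.
- plate_top (a point): Centre of the plate's flat top face, 72 mm above the stand's origin, on the turning axis (axes as the stand's; it does not turn with the plate). The top is smooth and bare from 66 mm out to the edge at 110 mm from the axis, apart from one finger notch.
- near_edge (a point): Middle of the near half of the rim, a fixed point at plate-top height, 110 mm from the axis on the stand's -x side. The one notch in the rim is centred anywhere within 1.4 rad either way round from here; its angle is not reported, feel or look for it. It is open above and outwards: parallel walls 54 mm apart, reaching in to 73 mm from the axis, floor 18 mm below the plate's top.
- lock (a joint): Travel of the lock plunger, m: near 0 = up (unlocked), 0.008 = fully home. It is a steel knob, 30 mm across, on the notch's centre line, 90 mm from the turning axis; when up, its top lies 6 mm below the plate's top, home 14 mm. It goes straight down at about 6 to 8 N and stays where it is pushed.
- pan_edge (a point): A point on the upper face of the pitch pan, 45 mm from the pan's axis and 27 mm above the pan's underside. The pan is a loose round dark iron dish, 116 mm across and 24 mm high, filled with pitch and carrying a copper disc, 33 mm high over all, about 0.9 kg, standing in the middle of the turntable's plate (within 5 mm) and free to slide; it turns with the plate.
- hammer: Loose hammer lying on the bench beside the turntable, 230 mm long along its x axis, handle to -x. Origin: its middle, on the bench. Leave alone.
- jar: Loose jar with a red cap, 68 mm across and 85 mm high, standing beside the turntable. Origin: centre of its underside. Leave alone.
- block: Loose steel bench block, 65 x 65 x 20 mm, lying beside the turntable. Origin: centre of its underside. Leave alone.
Mind the look-alikes: they are no part of the job. There is more than one size of the stand; the one meant has the size given above.

How it is judged:
By the outcome, as a careful person would: the job done as asked, in the order asked, and still so for the second after the job is handed in, with the robot touching nothing.
It also fails if it takes over 64 s, if anything falls off the work surface, if the arm or the gripper's body presses on something with over 40 N, if the wrist force passes 120 N, or if a joint passes its speed limit or range.

## Working session

There is one attempt and no reset: what is moved stays moved. The work goes in short steps, Python scripts to look and compute and a tool call to move; the robot and the scene stay as the last step left them, time stands still between calls to the robot, and variables do not carry over. Pictures are saved under pics/ and viewed, about 8 in all and at most 12, crops included, and the job is handed in when it is done.

Besides the shell and the picture viewer there is one more tool, called after ">>>" as name([rows], argument=value, ...), one row to a line, values as JSON. drive_tool: Moves the arm, as the interface text tells. Its arguments: {"type":"object","properties":{"steps":{"type":"array","items":{"type":"array","items":{"type":"number"}}},"force":{"type":"number"}},"required":["steps"]}

```bash
mkdir -p pics; cat > h.py <<'E'
import numpy as np, cv2
from scipy.spatial.transform import Rotation as R
from plant import readout, read_camera, sign_off, ctrl
def snap(n,f):
    c=read_camera(n); cv2.imwrite('pics/'+f,c['frame'][:,:,::-1]); np.save('pics/'+f+'.npy',c,allow_pickle=True); return c
def load(f): return np.load('pics/'+f+'.npy',allow_pickle=True).item()
def K(c):
    f=240/np.tan(np.radians(c['vertical_fov'])/2); return f
def proj(c,P):
    P=np.atleast_2d(P); q=R.from_quat(c['orientation']).inv().apply(P-np.array(c['eye']))
    s=np.c_[q[:,0]/-q[:,2],-q[:,1]/-q[:,2]]; r2=(s**2).sum(1,keepdims=True); s=s*(1+c['k1']*r2)
    return s*K(c)+[c['cx'],c['cy']]
def unproj(c,uv,z):
    uv=np.atleast_2d(uv).astype(float); d=(uv-[c['cx'],c['cy']])/K(c); s=d.copy()
    for _ in range(20): s=d/(1+c['k1']*(s**2).sum(1,keepdims=True))
    v=R.from_quat(c['orientation']).apply(np.c_[s[:,0],-s[:,1],-np.ones(len(s))]); e=np.array(c['eye'])
    return e+v*((z-e[2])/v[:,2:3])
E
python3 - <<'E'
from h import *
print(readout.get_state(), ctrl.grasp_offset)
for n in('scene','top'):
    c=snap(n,n+'0.png'); print(n,c['eye'],c['orientation'],c['vertical_fov'],c['k1'])
E
```

```text
{'time': 0.0, 'qpos': array([ 9.61038234e-01,  2.87179171e-01,  1.57819515e+00,  2.92429754e-05,
        1.27856765e+00, -1.50054460e-01]), 'dq': array([ 0.00099164, -0.00083052, -0.00039874, -0.00021024, -0.00043698,
        0.00141032]), 'joint_efforts': array([ 1.34750095e-03, -4.05986094e+01, -2.92624068e+01, -1.14464724e-04,
        5.93684745e-03,  9.98336560e-06]), 'eef_pos': array([0.29910595, 0.60438041, 0.22992833]), 'tcp_rot': array([ 0.16033751,  0.68882604, -0.16187294,  0.68819163]), 'contact_force': array([-0.50841909,  0.64408684,  0.04096696]), 'wrist_torque': array([-0.01271174,  0.00353695, -0.01504948]), 'opening': 1.0059292395688408} 0.0187
scene [ 1.00469479 -0.49005902  0.9937247 ] [0.31392627 0.12162908 0.35336029 0.87280763] 43.242396246617304 -0.1730027469988466
top [0.26846834 0.02234851 1.38609415] [-0.06849019  0.05865499  0.70696327 -0.70147817] 42.525652827489026 -0.1901096667683045
```

View pics/top0.png

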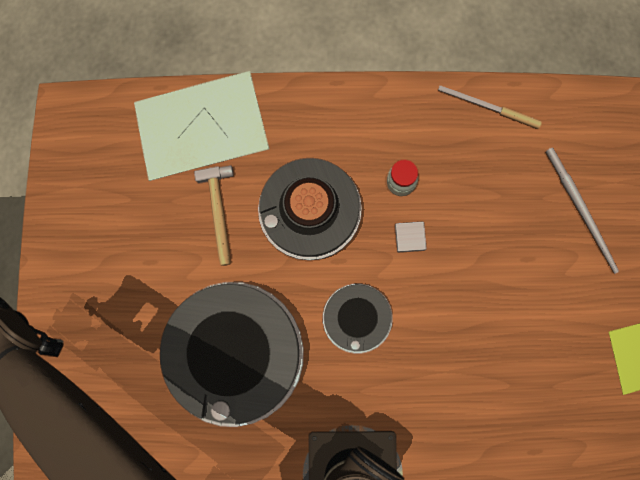

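View pics/scene0.png

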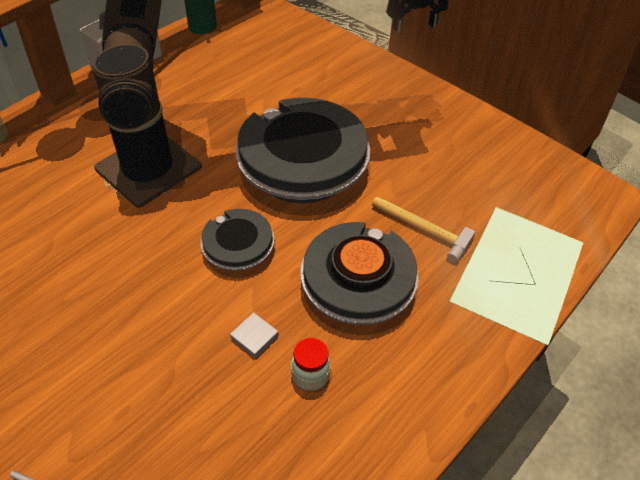

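Three turntables in the top view are candidates: (311,208), (231,353) and (358,318). The one at (311,208) carries the pitch pan and has the hammer and jar beside it. I'll check its size and enlarge it.

```bash
cat > m.py <<'E'
from h import *
from scipy.optimize import least_squares
ct,cs=load('top0.png'),load('scene0.png')
for a,b,n in(((259,208),(362,208),'mid'),((160,353),(303,353),'big'),((323,318),(393,318),'small')):
    p=unproj(ct,[a,b],.06); print(n,p.round(3).tolist(),np.linalg.norm(p[0]-p[1]).round(3))
# knob by bright blob near the estimate, both views
def blob(c,u,v,r):
    g=c['frame'][v-r:v+r,u-r:u+r].astype(int); m=(g.min(2)>120)&(np.ptp(g,axis=2)<40)
    n,l,s,ce=cv2.connectedComponentsWithStats(m.astype(np.uint8)); i=1+np.argmax(s[1:,4]); return ce[i]+[u-r,v-r],s[i]
kt,a1=blob(ct,271,222,9); ks,a2=blob(cs,375,234,9); print('knob',kt,a1,ks,a2)
f=lambda x: np.r_[(proj(ct,x)-kt)[0],(proj(cs,x)-ks)[0]]
s=least_squares(f,[.6,.15,.06]); print('knob xyz',s.x,s.fun)
E
python3 m.py
python3 - <<'E'
from h import *
c=load('top0.png'); s=load('scene0.png')
a=cv2.resize(c['frame'][145:275,245:375],(400,400),interpolation=cv2.INTER_CUBIC); b=cv2.resize(s['frame'][205:335,295:425],(400,400),interpolation=cv2.INTER_CUBIC)
cv2.imwrite('pics/crop1.png',np.hstack([a,b])[:,:,::-1])
E
```

```text
mid [[0.587, 0.203, 0.06], [0.584, -0.026, 0.06]] 0.228
big [[0.267, 0.416, 0.06], [0.269, 0.104, 0.06]] 0.312
small [[0.343, 0.061, 0.06], [0.342, -0.089, 0.06]] 0.15
knob [270.5390625 220.953125 ] [  3   2  13  13 128] [374.80769231 233.31730769] [  2   4  15  10 104]
knob xyz [0.55469178 0.17437549 0.06596971] [ 0.60336068  0.52856282  0.72033256 -0.1540737 ]
```

View pics/crop1.png

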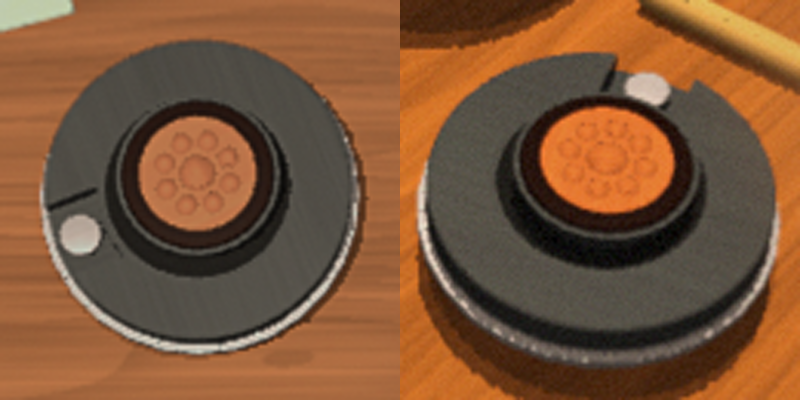

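The mid turntable at (311,208) measures 0.228 m over the ring. The big one is 0.312 m and the small one 0.150 m, so the mid one is the stand meant. The crop shows its notch and knob at about (270,221) in the top view, near world (0.555, 0.174). Next I'll work out the move in tool axes.

```bash
cat >> h.py <<'E'
def to(P):
    s=readout.get_state(); r=R.from_quat(s['tcp_rot']); print('t',s['time'],'tcp',s['eef_pos'].round(4),'F',s['contact_force'].round(1),'op',round(s['opening'],2))
    print('tool cm:',(r.inv().apply(np.array(P)-s['eef_pos'])*100).round(2))
E
python3 - <<'E'
from h import *
from scipy.optimize import least_squares
print(R.from_quat(readout.get_state()['tcp_rot']).as_matrix().round(3))
# ring centre: outer silhouette in top view of non-wood (grey) pixels; ring at z~.046 on left/bottom side
c=load('top0.png'); K0=unproj(c,[[270.5,221]],.066); print(K0)
g=c['frame'].astype(int); m=(np.ptp(g,axis=2)<30)
rim=[]
cen=np.array([311,208.])
for a in np.radians(np.arange(0,360,5)):
    for r in np.arange(62,40,-.5):
        u,v=(cen+r*np.array([np.cos(a),np.sin(a)])).round().astype(int)
        if m[v,u]: rim.append((a,u,v)); break
rim=np.array(rim); P=unproj(c,rim[:,1:],.046)[:,:2]
sel=(rim[:,0]>np.radians(0))&(rim[:,0]<np.radians(170))
f=lambda x:np.hypot(*(P[sel]-x).T)-.116
s=least_squares(f,[.585,.088],loss='soft_l1',f_scale=.001); print('centre',s.x,np.abs(f(s.x)).mean())
to([.56,.17,.20])
E
```

```text
[[-0.001  0.444  0.896]
 [-0.002  0.896 -0.444]
 [-1.    -0.002 -0.   ]]
[[0.55578331 0.17580467 0.066     ]]
centre [0.58976168 0.09111214] 0.0008738051811868506
t 0.1 tcp [0.2992 0.6044 0.2301] F [-0.3  0.  -0.6] op 1.0
tool cm: [  3.05 -27.35  42.65]
```

>>> drive_tool([
  [0, -2.2, 2.8, 0, 0],
  [0, -2.2, 2.8, 0, 0],
  [0, -2.2, 2.8, 0, 0],
  [0, -2.2, 2.8, 0, 0],
  [0, -2.2, 2.8, 0, 0],
  [0, -2.2, 2.8, 0, 0],
  [0, -2.2, 2.8, 0, 0],
], force=40)

```text
time: 0.8
eef_pos: [0.4069, 0.3784, 0.2308]
tcp_rot: [0.161, 0.689, -0.161, 0.688]
contact_force: [0.2, 0.7, 0.1]
opening: -0.005
```

>>> drive_tool([
  [0, -2.2, 2.8, 0, 0],
  [0, -2.2, 2.8, 0, 0],
  [0, -2.2, 2.8, 0, 0],
  [0, -2.2, 2.8, 0, 0],
  [0, -2.2, 2.8, 0, 0],
  [0, -2.2, 2.8, 0, 0],
  [0, -2.2, 2.8, 0, 0],
  [0, 0, 0, 0, 0],
  [0, 0, 0, 0, 0],
])

```text
time: 1.7
eef_pos: [0.5139, 0.1545, 0.2308]
tcp_rot: [0.162, 0.689, -0.162, 0.688]
contact_force: [0.5, 0.5, 0.1]
opening: -0.001
```

```bash
python3 - <<'E'
from h import *
to([.511,.145,.1]); c=snap('wrist','w1.png')
C=np.array([.5898,.0911])
for r,z in((.110,.072),(.116,.046)):
    a=np.linspace(0,6.28,60); p=proj(c,np.c_[C[0]+r*np.cos(a),C[1]+r*np.sin(a),a*0+z])
    im=cv2.imread('pics/w1.png') if r<.112 else im
    for q in p:
        if 0<=q[0]<640 and 0<=q[1]<480: cv2.circle(im,tuple(int(i) for i in q),2,(0,255,0) if r<.112 else (255,0,0),-1)
k=proj(c,[[.5557,.1755,.066]])[0]; print('knob px',k); cv2.circle(im,tuple(int(i) for i in k),3,(0,0,255),-1)
cv2.imwrite('pics/w1o.png',im)
E
```

```text
t 1.7 tcp [0.5139 0.1545 0.2308] F [0.5 0.5 0.1] op -0.0
tool cm: [13.08 -0.98  0.18]
knob px [361.65075239 250.62009937]
```

View pics/w1o.png

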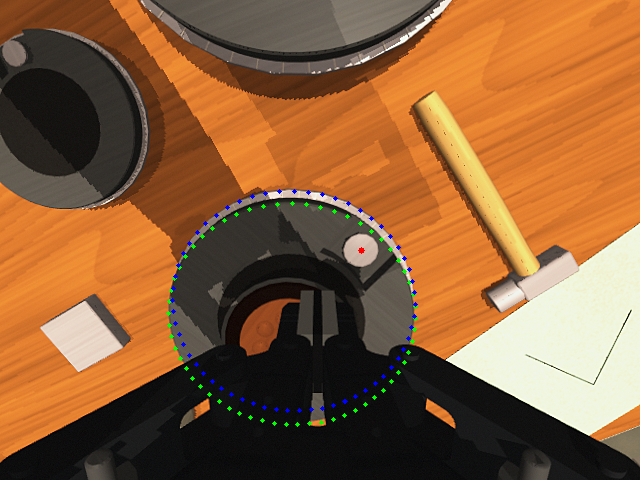

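The overlay agrees: the knob sits at (361,250) as predicted, and the ring and plate outlines match. I'll go down onto the bare rim beside the notch to feel.

>>> drive_tool([
  [3, -0.5, 0.1, 0, 0],
  [3, -0.5, 0.1, 0, 0],
  [3, 0, 0, 0, 0],
  [3, 0, 0, 0, 0],
  [1.5, 0, 0, 0, 0],
  [1, 0, 0, 0, 0],
  [0, 0, 0, 0, 0],
  [0, 0, 0, 0, 0],
])

```text
time: 2.55
eef_pos: [0.5123, 0.1455, 0.0875]
tcp_rot: [0.161, 0.688, -0.161, 0.689]
contact_force: [0.5, 0.4, 0.3]
opening: 0.003
```

>>> drive_tool([
  [0.3, 0, 0, 0, 0],
  [0.1, 0, 0, 0, 0],
  [0.1, 0, 0, 0, 0],
  [0, 0, 0, 0, 0],
])

```text
time: 2.95
eef_pos: [0.5116, 0.145, 0.0815]
tcp_rot: [0.161, 0.688, -0.161, 0.689]
contact_force: [0.1, -0.0, -0.7]
opening: 0.0
```

>>> drive_tool([
  [0.3, 0, 0, 0, 0],
  [0.3, 0, 0, 0, 0],
  [0.1, 0, 0, 0, 0],
  [0, 0, 0, 0, 0],
])

```text
time: 3.35
eef_pos: [0.5112, 0.145, 0.0739]
tcp_rot: [0.161, 0.689, -0.161, 0.688]
contact_force: [-0.2, -0.2, -0.0]
opening: -0.001
```

>>> drive_tool([
  [0.1, 0, 0, 0, 0],
  [0, 0, 0, 0, 0],
])

```text
time: 3.55
eef_pos: [0.5115, 0.1451, 0.0733]
tcp_rot: [0.161, 0.689, -0.161, 0.688]
contact_force: [0.4, -0.4, 0.5]
opening: 0.002
```

>>> drive_tool([
  [0.1, 0, 0, 0, 0],
  [0, 0, 0, 0, 0],
])

```text
time: 3.75
eef_pos: [0.5114, 0.1451, 0.0723]
tcp_rot: [0.161, 0.689, -0.161, 0.688]
contact_force: [-0.5, -0.2, -0.3]
opening: -0.0
```

>>> drive_tool([
  [0.05, 0, 0, 0, 0],
  [0, 0, 0, 0, 0],
])

```text
time: 3.95
eef_pos: [0.5115, 0.1451, 0.0721]
tcp_rot: [0.161, 0.689, -0.161, 0.688]
contact_force: [-1.1, -0.7, 2.2]
opening: -0.004
```

>>> drive_tool([
  [0.05, 0, 0, 0, 0],
  [0, 0, 0, 0, 0],
])

```text
time: 4.15
eef_pos: [0.5115, 0.1451, 0.0721]
tcp_rot: [0.161, 0.689, -0.161, 0.688]
contact_force: [-2.3, 0.3, 4.1]
opening: 0.001
```

Contact at z = 72.1 mm, 4 N, which is the plate top. I'll slide along the rim towards the notch.

>>> drive_tool([
  [0, 0.4, 0.15, 0, 0],
  [0, 0.4, 0.15, 0, 0],
  [0, 0.4, 0.15, 0, 0],
  [0, 0, 0, 0, 0],
])

```text
time: 4.55
eef_pos: [0.5215, 0.1538, 0.0721]
tcp_rot: [0.161, 0.688, -0.161, 0.689]
contact_force: [-1.6, -1.9, 4.5]
opening: 0.001
```

>>> drive_tool([
  [0, 0.4, 0.2, 0, 0],
  [0, 0.4, 0.2, 0, 0],
  [0, 0.4, 0.2, 0, 0],
  [0, 0, 0, 0, 0],
])

```text
time: 4.95
eef_pos: [0.5319, 0.1617, 0.072]
tcp_rot: [0.161, 0.688, -0.161, 0.689]
contact_force: [-1.1, -1.3, 4.8]
opening: 0.003
```

>>> drive_tool([
  [0, 0.4, 0.25, 0, 0],
  [0, 0.4, 0.25, 0, 0],
  [0, 0.4, 0.25, 0, 0],
  [0, 0, 0, 0, 0],
])

```text
time: 5.35
eef_pos: [0.5439, 0.1697, 0.071]
tcp_rot: [0.161, 0.688, -0.161, 0.689]
contact_force: [0.4, -0.0, 0.8]
opening: -0.003
```

```bash
python3 -c "
from h import *
to([.5555,.1755,.07])"
```

```text
t 5.35 tcp [0.5439 0.1697 0.071 ] F [ 0.4 -0.   0.8] op -0.0
tool cm: [0.1  1.04 0.78]
```

Support is gone at (0.544, 0.170), so that is the notch edge. I'll centre over the knob and press.

>>> drive_tool([
  [0, 0.5, 0.4, 0, 0],
  [0, 0.5, 0.4, 0, 0],
  [0, 0, 0, 0, 0],
  [0.2, 0, 0, 0, 0],
  [0.2, 0, 0, 0, 0],
  [0.1, 0, 0, 0, 0],
  [0, 0, 0, 0, 0],
])

```text
time: 6.05
eef_pos: [0.5549, 0.1747, 0.0661]
tcp_rot: [0.161, 0.689, -0.161, 0.688]
contact_force: [-0.2, 0.4, -0.1]
opening: -0.002
```

>>> drive_tool([
  [0.1, 0, 0, 0, 0],
  [0.1, 0, 0, 0, 0],
  [0.1, 0, 0, 0, 0],
  [0, 0, 0, 0, 0],
])

```text
time: 6.45
eef_pos: [0.5552, 0.1748, 0.0642]
tcp_rot: [0.161, 0.689, -0.161, 0.688]
contact_force: [-1.9, -1.2, 5.8]
opening: 0.0
```

>>> drive_tool([
  [0.1, 0, 0, 0, 0],
  [0.1, 0, 0, 0, 0],
  [0.1, 0, 0, 0, 0],
  [0, 0, 0, 0, 0],
])

```text
time: 6.85
eef_pos: [0.5552, 0.1748, 0.0611]
tcp_rot: [0.161, 0.689, -0.161, 0.688]
contact_force: [-2.4, -0.9, 4.4]
opening: -0.004
```

>>> drive_tool([
  [0.1, 0, 0, 0, 0],
  [0.1, 0, 0, 0, 0],
  [0.1, 0, 0, 0, 0],
  [0, 0, 0, 0, 0],
])

```text
time: 7.25
eef_pos: [0.5552, 0.1748, 0.0581]
tcp_rot: [0.161, 0.689, -0.161, 0.688]
contact_force: [-2.0, -1.3, 4.5]
opening: 0.002
```

>>> drive_tool([
  [0.1, 0, 0, 0, 0],
  [0.1, 0, 0, 0, 0],
  [0, 0, 0, 0, 0],
])

```text
time: 7.55
eef_pos: [0.5553, 0.1748, 0.058]
tcp_rot: [0.161, 0.689, -0.161, 0.688]
contact_force: [-7.5, -1.6, 13.9]
opening: 0.0
```

It has bottomed at z = 58.0 mm (14 mm below the plate top) and the force rises against the stop. I'll withdraw straight up and then away.

>>> drive_tool([
  [-0.2, 0, 0, 0, 0],
  [-0.5, 0, 0, 0, 0],
  [-2, 0, 0, 0, 0],
  [-3.5, 0, 0, 0, 0],
  [-3.5, 0, 0, 0, 0],
  [-3.5, 0, 0, 0, 0],
  [-3, 0, 0, 0, 0],
])

```text
time: 8.25
eef_pos: [0.5554, 0.1748, 0.2192]
tcp_rot: [0.161, 0.688, -0.161, 0.689]
contact_force: [-0.0, 0.7, 1.1]
opening: 0.001
```

>>> drive_tool([
  [0, 2.2, -2.8, 0, 0],
  [0, 2.2, -2.8, 0, 0],
  [0, 2.2, -2.8, 0, 0],
  [0, 2.2, -2.8, 0, 0],
  [0, 2.2, -2.8, 0, 0],
  [0, 2.2, -2.8, 0, 0],
  [0, 2.2, -2.8, 0, 0],
  [0, 2.2, -2.8, 0, 0],
  [0, 2.2, -2.8, 0, 0],
  [0, 2.2, -2.8, 0, 0],
])

```text
time: 9.25
eef_pos: [0.401, 0.4974, 0.2169]
tcp_rot: [0.161, 0.689, -0.161, 0.688]
contact_force: [0.0, 0.8, 0.1]
opening: 0.001
```

>>> drive_tool([
  [0, 2.2, -2.8, 0, 0],
  [0, 2.2, -2.8, 0, 0],
  [0, 0, 0, 0, 0],
  [0, 0, 0, 0, 0],
  [0, 0, 0, 0, 0],
])

```text
time: 9.75
eef_pos: [0.3717, 0.5596, 0.2169]
tcp_rot: [0.161, 0.688, -0.162, 0.688]
contact_force: [0.9, 0.1, 0.4]
opening: 0.001
```

```bash
sed 's/top0/top1/;s/scene0/scene1/' m.py > m1.py; python3 - <<'E'
from h import *
a=[]
for n,(v,u) in(('top',(145,245)),('scene',(205,295))):
    o=load(n+'0.png')['frame']; c=snap(n,n+'1.png')['frame']
    d=np.abs(c.astype(int)-o).max(2); print(n,'changed px in crop',(d[v:v+130,u:u+130]>40).sum())
    a.append(np.vstack([cv2.resize(i[v:v+130,u:u+130],(300,300),interpolation=cv2.INTER_CUBIC) for i in(o,c)]))
cv2.imwrite('pics/cmp.png',np.hstack(a)[:,:,::-1]); to([.5,.5,.3])
E
python3 m1.py
```

```text
top changed px in crop 25
scene changed px in crop 58
t 9.85 tcp [0.372  0.5594 0.2172] F [ 0.   0.8 -0.3] op -0.0
tool cm: [-8.28  0.38 14.11]
mid [[0.587, 0.203, 0.06], [0.584, -0.026, 0.06]] 0.228
big [[0.267, 0.416, 0.06], [0.269, 0.104, 0.06]] 0.312
small [[0.343, 0.061, 0.06], [0.342, -0.089, 0.06]] 0.15
knob [270.95275591 221.60629921] [  3   3  13  12 127] [375.31325301 234.55421687] [ 2  6 14  9 83]
knob xyz [0.55493332 0.17481674 0.06162308] [ 0.21246192  0.18603958  0.25352062 -0.05417683]
```

View pics/cmp.png

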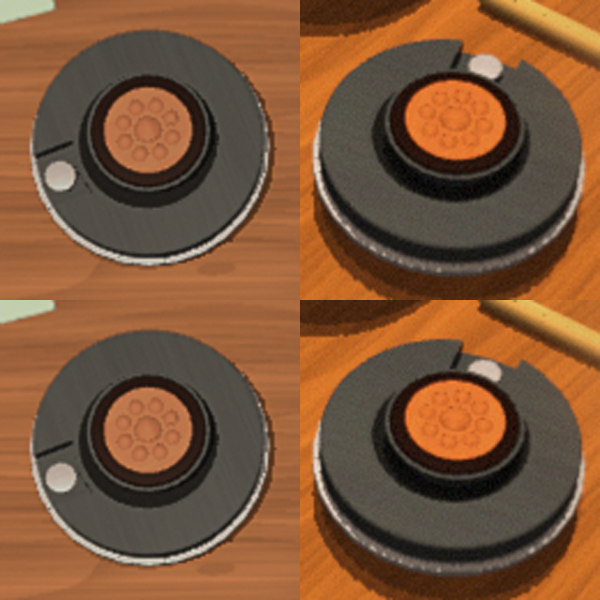

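The plate and pan look unmoved and the knob is lower. The image height (61.6 mm) disagrees with the TCP stop (58.0 mm), so I'll check what shift 8 mm should give before handing in.

```bash
python3 - <<'E'
from h import *
for n in('top','scene'):
    a=load(n+'0.png'); b=load(n+'1.png')
    print(n,[proj(a,[[.5552,.1751,z]])[0].round(1) for z in(.066,.058)])
    u,v=(271,221) if n=='top' else (375,234)
    for c in(a,b):
        g=c['frame'][v-12:v+14,u-2:u+3].astype(int); m=(g.min(2)>120)&(np.ptp(g,axis=2)<40)
        print('  rows bright',[(np.where(m[:,i])[0].min()+v-12,np.where(m[:,i])[0].max()+v-12) for i in range(5)])
a,b=load('top0.png')['frame'].astype(int),load('top1.png')['frame'].astype(int)
d=np.abs(a-b).max(2)>40
for k,(y0,y1,x0,x1) in dict(hammer=(160,270,190,240),jar=(155,200,385,422),block=(218,255,392,430)).items(): print(k,d[y0:y1,x0:x1].sum())
E
```

```text
top [array([270.8, 221.3]), array([271.2, 222. ])]
  rows bright [(np.int64(215), np.int64(227)), (np.int64(215), np.int64(227)), (np.int64(215), np.int64(227)), (np.int64(215), np.int64(226)), (np.int64(216), np.int64(226))]
  rows bright [(np.int64(216), np.int64(227)), (np.int64(216), np.int64(227)), (np.int64(216), np.int64(227)), (np.int64(216), np.int64(227)), (np.int64(216), np.int64(227))]
scene [array([376. , 233.1]), array([375.6, 235.6])]
  rows bright [(np.int64(229), np.int64(236)), (np.int64(229), np.int64(237)), (np.int64(229), np.int64(237)), (np.int64(229), np.int64(238)), (np.int64(230), np.int64(238))]
  rows bright [(np.int64(231), np.int64(236)), (np.int64(231), np.int64(237)), (np.int64(231), np.int64(237)), (np.int64(231), np.int64(238)), (np.int64(231), np.int64(238))]
hammer 0
jar 0
block 0
```

The knob's upper edge moved 2 px, against 2.5 expected for 8 mm. Its lower edge is hidden by the pan, which biases the blob height. That is consistent with fully home.

```bash
python3 -c "
from plant import sign_off
print(sign_off())"
```

```text
the job is handed in; nothing more can be done
None
```

The turntable is locked and the job is handed in. I located the 232 mm stand and its notch in the pictures first, then slid the shut fingertips along the rim under about 4–5 N. Support dropped away at the notch edge. I then pressed the plunger from z = 66 mm down to a hard stop at 58.0 mm (14 mm below the plate top, 14 N) and moved the hand clear, about 10 s in all.

**Last checks:**
- **Plate and pan:** they look unmoved in the before-and-after pictures, with only a few dozen changed pixels in the turntable crops, where the knob went down.
- **Hammer, jar and block:** no changed pixels in the top view.
- **Contact:** force is about 0 after withdrawing.

**One disagreement:** the knob height worked out from the pictures came to 61.6 mm, not 58 mm. The pan partly hides the knob in one view, which biases that figure. The knob's visible upper edge moved 2 px against 2.5 px expected for 8 mm, so I trusted the hard stop.

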